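# Pack the portion-pan carrier and prove it level with the check bar

### The job

Finish packing the steel carrier: lay the pan that hangs on its rim flat in the carrier, and fill the empty bay with the one pan from the sloped stand that will not stick up above the rim, both the long way of the bays like the pan already there; lower them down level, do not let them tip and fall into place. Only when all three pans lie flat, sweep the check bar over them from its parked end all the way to the other end and leave it there. Leave the other pan on the stand, and everything else on the counter where it is.

Things in the scene. Friction and masses are not known exactly. Their poses are not given: they have to be found in the camera images.
- carrier_floor (a point): Centre of the inner floor of the fixed open steel carrier, 12 mm above the counter; x along the bays, y across, z up. Inside 166 (x) by 230 (y) by 64 deep, walls 5 mm. Three bays 74 wide at y = -78, 0, +78, parted by dividers 4 thick, 28 high. Outside, rails along y (14 wide, 340 long, tops 43 above this point) at x = -103 and +103.
- gap (a point): Centre of the floor of the empty bay, on a dark drain sheet 1 mm thick that offers no resistance (count the bare floor as the surface); axes as the carrier's. It is at carrier y = +78 or -78 mm.
- pan_cocked_c (a point): Centre of the pan hanging on the rim at the middle bay: upper end on the rim nearest the robot, lower end on the bay floor beyond, tilted about 26 degrees. A low pan: closed white plastic box 150 (its x) by 66 (y) by 40 mm to its flat lid; on mid-lid a grip rib 14 thick (x), 50 long (y), 20 high. About 0.35 kg. Along its own z: underside 30 below the point, lid 10 above, rib top 30 above.
- pan_in_c (a point): Centre of the low pan (shape as pan_cocked) that already lies flat in an end bay, 30 mm above its underside. Flat in a bay, a low pan's rib top is 4 mm below the rim.
- pan_low_c (a point): Centre of the low pan (shape and offsets as pan_cocked) in one of the two places of the sloped stand, tilted 30 degrees with its lid facing up and away from the robot; its lower (far) end stands against a ledge that rises 24 mm from the slope.
- pan_cocked: The same pan that hangs on the rim; this origin is the centre of its underside.
- pan_low: The same low pan on the stand; this origin is the centre of its underside.
- pan_tall_c (a point): Centre of the tall pan in the other place of the stand: same footprint and rib, but 66 mm high to the lid and 86 mm over all (point 43 mm above its underside), too high for the carrier. Leave it.
- bar_grip (a point): Centre of the black upright grip post of the check bar: 20 by 20 mm, top 23 mm above the point, foot 23 mm below it, on the middle of the bar. The bar (222 mm along carrier x, 14 wide, 14 high) lies under the post, its underside 3 mm above the carrier's rim. It starts parked beyond the carrier's +y wall.
- check_bar (a joint): Slide of the check bar along the carrier's -y direction, m: near 0 parked (+y end), 0.29 at the stop at the other end. It resists with about 1.5 N and stays where it is left.
- squeeze_c (a point): Bystander: squeeze bottle, 60 mm across, 170 mm high, centre.
- jar_c (a point): Bystander: glass jar, 70 mm across, 90 mm high, centre, between the carrier and the stand.
- tub_c (a point): Bystander: round lidded tub, 106 mm across, 80 mm high, centre.
- cup_c (a point): Bystander: paper cup, 80 mm across, 100 mm high, centre.
- spatula_grip (a point): Bystander: handle of a spatula 240 mm long that lies beside the carrier.
Not all that is in view belongs to the job. What is shaped like the pan_low but green is not meant. Leave any blue look-alike of the part that bears pan_in_c alone.

How it is judged (in metres and radians):
On the way, in this order (a step that is already met when the one before it is completed fails the run):
1. all three low pans lie flat in the carrier, with the check bar still at its parked end (z of pan_in_c in the frame of carrier_floor between 0.025 and 0.0345 m and x of pan_in_c in the frame of carrier_floor between -0.016 and 0.016 m and y of pan_in_c in the frame of carrier_floor between -0.095 and 0.095 m and angle between each of pan_in_c, pan_cocked_c, pan_low_c's own z axis and vertical below 0.06 rad and z of pan_cocked_c in the frame of carrier_floor between 0.025 and 0.0345 m and x of pan_cocked_c in the frame of carrier_floor between -0.016 and 0.016 m and y of pan_cocked_c in the frame of carrier_floor between -0.095 and 0.095 m and z of pan_low_c in the frame of carrier_floor between 0.025 and 0.0345 m and x of pan_low_c in the frame of carrier_floor between -0.016 and 0.016 m and y of pan_low_c in the frame of carrier_floor between -0.095 and 0.095 m and value of joint check_bar below 0.04 m), for 0.2 s.
2. the check bar has been swept to the other end (value of joint check_bar above 0.27 m), for 0.2 s.
At the end, for the whole second after the job is handed in: The three low pans lie flat in the carrier (centre 30 mm above its floor, +4.5/-5 mm; within 16 mm of the bays' middle lengthwise and within the carrier's width; tilt under 0.06 rad), and the check bar is at the far end of its travel (joint above 0.27 m) (z of pan_in_c in the frame of carrier_floor between 0.025 and 0.0345 m and x of pan_in_c in the frame of carrier_floor between -0.016 and 0.016 m and y of pan_in_c in the frame of carrier_floor between -0.095 and 0.095 m and angle between each of pan_in_c, pan_cocked_c, pan_low_c's own z axis and vertical below 0.06 rad and z of pan_cocked_c in the frame of carrier_floor between 0.025 and 0.0345 m and x of pan_cocked_c in the frame of carrier_floor between -0.016 and 0.016 m and y of pan_cocked_c in the frame of carrier_floor between -0.095 and 0.095 m and z of pan_low_c in the frame of carrier_floor between 0.025 and 0.0345 m and x of pan_low_c in the frame of carrier_floor between -0.016 and 0.016 m and y of pan_low_c in the frame of carrier_floor between -0.095 and 0.095 m and value of joint check_bar above 0.27 m); the robot touches nothing.
It fails at once if a pan tips over freely or falls into place instead of being lowered (turning faster than 4 rad/s) (angular speed of any of pan_cocked, pan_low above 4 rad/s).
It fails at once if the tall pan is taken or shifted more than 40 mm (distance of pan_tall_c from where it was at the start of the episode above 0.04 m).
It fails at once if a bystander is shifted more than 50 mm (distance of any of squeeze_c, jar_c, tub_c, cup_c, spatula_grip from where it was at the start of the episode above 0.05 m).
It also fails if it takes over 62 s, if anything falls off the work surface, if the arm or the gripper's body presses on something with over 40 N, if the wrist force passes 120 N, or if a joint passes its speed limit or range.

### The arm

A 6-joint arm with a two-finger parallel gripper is mounted at the origin on the work surface. World frame = base frame: x ahead of the robot, y to its left, z up, the work surface at z = 0. Lengths are in m, angles in degrees, forces in N, time in s.
With the tool pointing down it reaches from about 0.325 to 0.85 m from the base axis. Payload 15.5 kg.
Tool frame: the origin (TCP) lies at the very end of the fingers, on their centre line; the grasp point (between the pads) lies arm.grip_depth behind it (arm.grip_depth is the distance from the TCP to the grasp point, in m); z points along the fingers, y is the direction in which the jaws open and shut (so a half turn about z gives the same grasp; the last joint's range is limited). The gripper opens to 91 mm and grips with 3 to 60 N. Pads are 32 mm wide; open, the fingers measure 118 mm over their backs; the gripper's body (76 mm by 178 mm) begins 60 mm behind the grasp point.
Start: joints at [62.195, 28.281, 77.091, -0, 74.628, -5.472], TCP at [0.237, 0.578, 0.214] pointing down, gripper open.
Joint ranges: [-166.48, 166.48], [-47.26, 123.95], [12.59, 153.08], [-70.14, 250.14], [6.76, 159.57], [-176.63, 176.63]. Speed limits (degrees/s): [108.29, 108.29, 147.25, 172.46, 172.46, 172.46].

### API

Orientations are given as a 3x3 rotation matrix whose columns are the frame's x, y, z axes.
In Python, from rig import arm gives the robot as it stands. Calls block until the motion is done:
- arm.move_to(position, orientation): joint-space move of the TCP to a pose.
- arm.move_l(position, orientation=None, feed=0.15): straight line of the TCP; orientation=None keeps the orientation; feed is the mean speed in m/s.
- arm.move_joints(angles): joint-space move.
- arm.grip(opening): finger opening in m; the grip force is fixed at half the most; returns when the fingers have stopped.
- arm.sleep(seconds).
- arm.solve_ik(position, orientation): joint angles nearest the present ones, or None.
- arm.snapshot(name): name is "side" or "top" or "wrist"; returns the picture (400x640x3 uint8, red, green, blue); there is no depth.
- arm.get_calibration(name): a dict with "intrinsics" (3x3 intrinsics, pixels), "k1" (the pictures are not rectified: a ray, as slopes to the right and down, at radius r is drawn at 1 + k1 r^2 times it, then the intrinsics apply), "cam_to_world" (4x4, takes a point from camera to world coordinates). Camera axes: x right, y down, z forward; pixel columns grow to the right and rows downward; lengths in m; the calibration is good to about 2 mm. A picture is of the moment at which its call begins: read the wrist's pose just before it. get_calibration takes no time and is no camera call; for the wrist camera it gives the pose at the moment of the call.
A pose or a line that the arm cannot do raises arm.Unreachable and nothing moves.
- arm.sign_off(): hands the job in, once; it reports no verdict.
Readings, each from a call of its own:
- arm.current_t(): time.
- arm.current_joint_positions(): joint angles.
- arm.current_dq(): joint speeds.
- arm.current_tau(): joint torques, N m.
- arm.current_ee_pos(): TCP position.
- arm.current_tool_rot(): TCP orientation.
- arm.current_force(): force on the tool from outside, world axes, zero at the start.
- arm.current_torque(): the same for the moment, N m.
- arm.current_width(): finger opening in m.
Only numpy, scipy, OpenCV 4.12 (cv2) and the standard library are available. Lean on these libraries where they do the work, as an engineer would, in place of code of your own. Each camera call takes 0.05 s, during which the arm holds its last target.

## Working session

There is one attempt and no reset: what is moved stays moved. The work goes in short steps, each a Python script; the robot and the scene stay as the last script left them, time stands still between calls to the robot, and variables do not carry over. Pictures are saved under pics/ and viewed, and the job is handed in when it is done.

```bash
ls; mkdir -p pics
python3 - <<'E'
from rig import arm
import cv2,numpy as np
print(arm.current_t(),arm.grip_depth,arm.current_width())
for n in("side","top","wrist"):
    c=arm.get_calibration(n); print(n,c["intrinsics"],c["k1"],np.round(c["cam_to_world"],4))
    im=arm.snapshot(n); cv2.imwrite(f"pics/{n}0.png",im[...,::-1])
E
```

```text
pics
0.0 0.0188 0.09115297315961708
side [[365.35911239   0.         321.16841112]
 [  0.         365.35911239 197.04422546]
 [  0.           0.           1.        ]] -0.04153131239009117 [[ 0.8647 -0.3235  0.3842  0.0417]
 [-0.5021 -0.5743  0.6466 -0.7345]
 [ 0.0115 -0.752  -0.6591  0.9117]
 [ 0.      0.      0.      1.    ]]
top [[481.30747223   0.         320.67732651]
 [  0.         481.30747223 202.45407229]
 [  0.           0.           1.        ]] 0.041002584056536555 [[ 0.0069 -0.9975  0.0699  0.4485]
 [-0.9998 -0.0056  0.0195  0.0438]
 [-0.019  -0.07   -0.9974  1.508 ]
 [ 0.      0.      0.      1.    ]]
wrist [[303.60582903   0.         314.77213936]
 [  0.         303.60582903 203.7012225 ]
 [  0.           0.           1.        ]] -0.04047244626299068 [[ 0.3806  0.8955  0.2305  0.171 ]
 [ 0.9247 -0.3681 -0.0969  0.605 ]
 [-0.002   0.2501 -0.9682  0.3846]
 [ 0.      0.      0.      1.    ]]
```

View pics/top0.png

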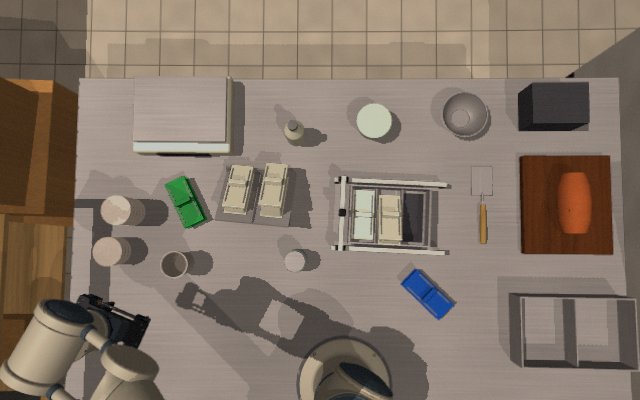

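View pics/side0.png

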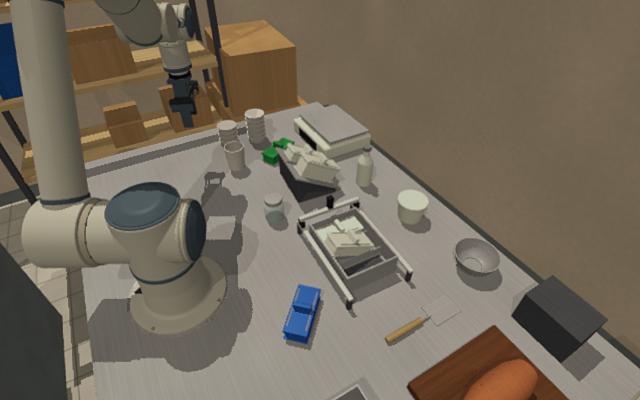

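View pics/wrist0.png

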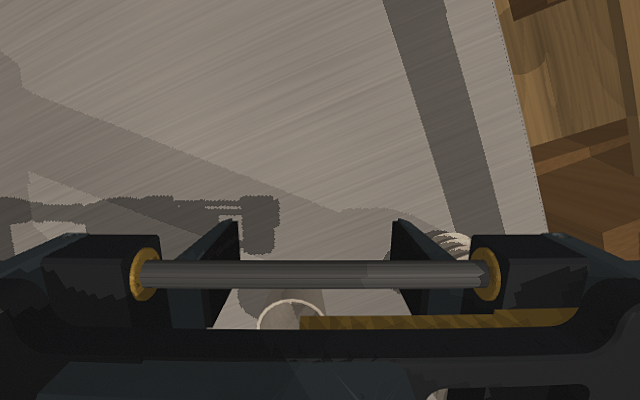

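Run:
```python
import cv2
a=cv2.imread("pics/top0.png"); cv2.imwrite("pics/c1.png",cv2.resize(a[140:270,200:460],None,fx=3,fy=3,interpolation=cv2.INTER_CUBIC))
a=cv2.imread("pics/side0.png"); cv2.imwrite("pics/c2.png",cv2.resize(a[130:310,250:430],None,fx=3.3,fy=3.3,interpolation=cv2.INTER_CUBIC))
```

```text
(no output)
```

View pics/c1.png

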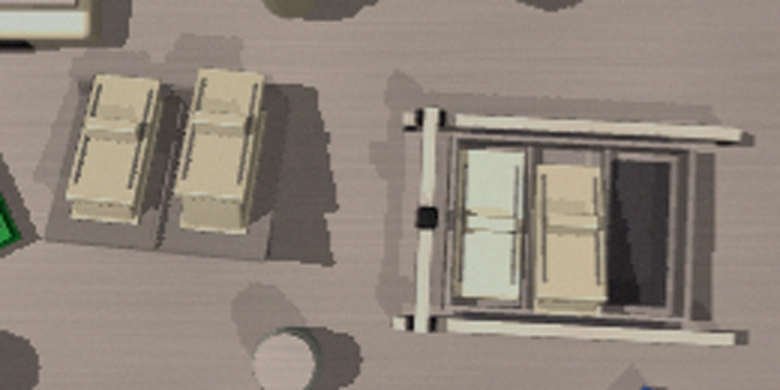

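View pics/c2.png

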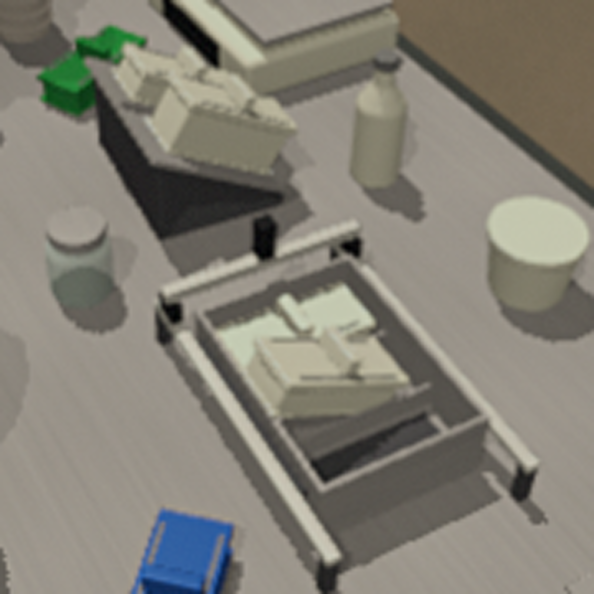

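```bash
cat > h.py <<'E'
import numpy as np,cv2
from rig import arm
def ray(c,uv):
    K=c["intrinsics"];k=c["k1"];uv=np.atleast_2d(np.float64(uv))
    d=np.stack([(uv[:,0]-K[0,2])/K[0,0],(uv[:,1]-K[1,2])/K[1,1]],1)
    r=cv2.undistortPoints(uv.reshape(-1,1,2),K,np.array([k,0,0,0,0.])).reshape(-1,2)
    T=np.array(c["cam_to_world"]);v=np.c_[r,np.ones(len(r))]@T[:3,:3].T
    return T[:3,3],v
def onz(c,uv,z):
    o,v=ray(c,uv); return o+v*((z-o[2])/v[:,2])[:,None]
def proj(c,P):
    T=np.linalg.inv(np.array(c["cam_to_world"]));P=np.atleast_2d(P)@T[:3,:3].T+T[:3,3]
    d=P[:,:2]/P[:,2:];d=d*(1+c["k1"]*(d**2).sum(1))[:,None]
    K=c["intrinsics"];return d*[K[0,0],K[1,1]]+[K[0,2],K[1,2]]
def tri(c1,u1,c2,u2):
    o1,v1=ray(c1,u1);o2,v2=ray(c2,u2)
    A=np.zeros((3,3));b=np.zeros(3)
    for o,v in((o1,v1[0]),(o2,v2[0])):
        v=v/np.linalg.norm(v);M=np.eye(3)-np.outer(v,v);A+=M;b+=M@o
    return np.linalg.solve(A,b)
def R(jaw,z):
    z=np.array(z,float);z/=np.linalg.norm(z);y=np.array(jaw,float);y-=z*(y@z);y/=np.linalg.norm(y)
    return np.stack([np.cross(y,z),y,z],1)
E
python3 - <<'E'
from h import *
np.set_printoptions(precision=4,suppress=True)
r=np.array(arm.current_tool_rot());p=np.array(arm.current_ee_pos());c=np.array(arm.get_calibration("wrist")["cam_to_world"])
print(r);print(r.T@c[:3,:3],r.T@(c[:3,3]-p))
c=arm.get_calibration("top")
s=lambda q:np.array(q)/3+[200,140]
print("rim corners",onz(c,s([[455,137],[690,150],[684,320],[447,308]]),.076))
print("rails",onz(c,s([[742,135],[742,339]]),.055))
print("post",onz(c,s([[427,217]]),.13))
print("low rib",onz(c,s([[113,130]]),.17))
print("tall rib",onz(c,s([[222,126]]),.17))
for jaw in([1,0,0],[-1,0,0]):
  for pos,th in(([.42,-.15,.1],26),([.45,.26,.2],30),([.42,-.15,.1],0),([.4,.15,.35],0)):
    a=np.radians(th);print(jaw,th,arm.solve_ik(pos,R(jaw,[-np.sin(a),0,-np.cos(a)])))
E
```

```text
[[-0.925   0.3801 -0.0005]
 [ 0.3801  0.925  -0.0008]
 [ 0.0001 -0.001  -1.    ]]
[[-0.0006 -0.9682 -0.2502]
 [ 1.     -0.0004 -0.001 ]
 [ 0.0008 -0.2502  0.9682]] [ 0.0717 -0.0003 -0.1712]
rim corners [[ 0.5996 -0.0205  0.076 ]
 [ 0.5877 -0.2527  0.076 ]
 [ 0.4201 -0.2452  0.076 ]
 [ 0.4299 -0.013   0.076 ]]
rails [[ 0.6051 -0.3089  0.055 ]
 [ 0.4014 -0.3064  0.055 ]]
post [[0.517  0.0085 0.13  ]]
low rib [[0.5946 0.3028 0.17  ]]
tall rib [[0.5989 0.201  0.17  ]]
[1, 0, 0] 26 [-20.3907  35.9927  90.285   -8.9693  78.4301 -16.6609]
[1, 0, 0] 30 [17.5021 35.8265 72.8993  8.7828 99.9961 16.8108]
[1, 0, 0] 0 [-27.3337  23.9901 109.2381  -0.      46.7717 -27.3337]
[1, 0, 0] 0 [12.5364  4.7529 89.8988 -0.     85.3483 12.5364]
[-1, 0, 0] 26 [-20.3907  35.9927  90.285   -8.9693  78.4301 163.3391]
[-1, 0, 0] 30 [  17.5021   35.8265   72.8993    8.7828   99.9961 -163.1892]
[-1, 0, 0] 0 [-27.3337  23.9901 109.2381  -0.      46.7717 152.6663]
[-1, 0, 0] 0 [  12.5364    4.7529   89.8988   -0.       85.3483 -167.4636]
```

Run:
```python
from h import *
import pickle
D={}
for n,p in(("st",[.57,.18,.33]),("ca",[.51,-.2,.28])):
    arm.move_to(p,R([1,0,0],[0,0,-1]))
    c=arm.get_calibration("wrist");im=arm.snapshot("wrist");D[n]=(c,im);cv2.imwrite(f"pics/{n}1.png",im[...,::-1])
    print(arm.current_t())
for n in("top","side"): D[n]=(arm.get_calibration(n),cv2.imread(f"pics/{n}0.png")[...,::-1])
pickle.dump(D,open("D.pkl","wb"))
```

```text
2.125
3.6167
```

View pics/st1.png

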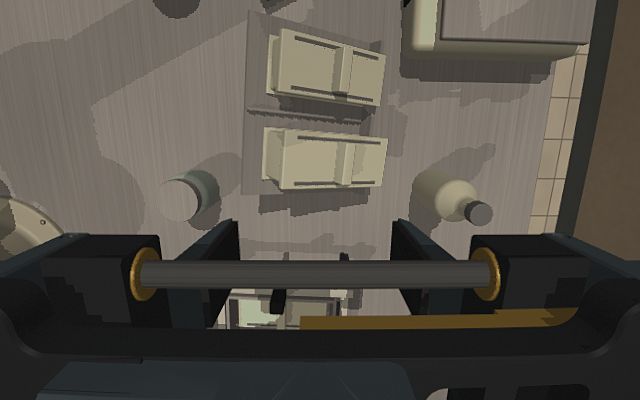

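View pics/ca1.png

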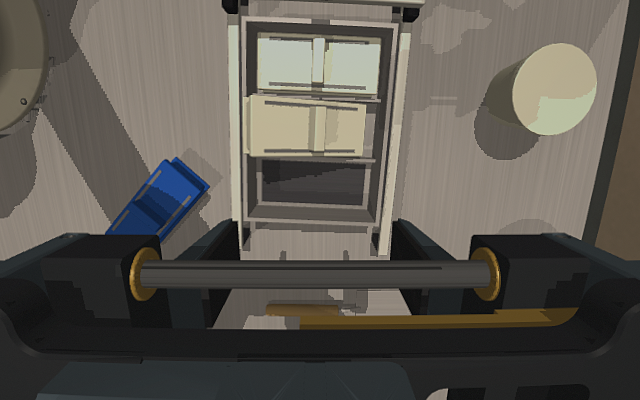

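Run:
```python
import cv2
a=cv2.imread("pics/st1.png"); cv2.imwrite("pics/c3.png",cv2.resize(a[5:215,235:400],None,fx=3.5*.8,fy=3.5*.8,interpolation=cv2.INTER_CUBIC))
a=cv2.imread("pics/ca1.png"); cv2.imwrite("pics/c4.png",cv2.resize(a[0:235,220:425],None,fx=2.5,fy=2.5,interpolation=cv2.INTER_CUBIC))
```

```text
(no output)
```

View pics/c3.png

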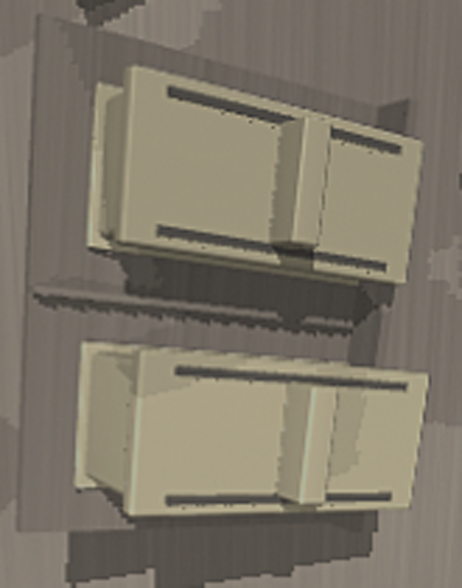

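View pics/c4.png

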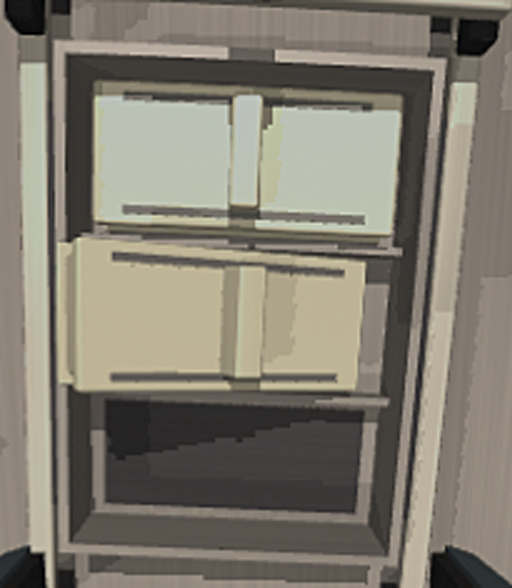

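```bash
cat > m.py <<'E'
from h import *
import pickle
np.set_printoptions(precision=4,suppress=True)
D=pickle.load(open("D.pkl","rb"))
s4=lambda q:(np.array(q,float)+.5)/2.5-.5+[220,0]
s3=lambda q:(np.array(q,float)+.5)/2.8-.5+[235,5]
c=D["ca"][0]
rim=onz(c,s4([[53,42],[447,62],[388,560],[65,552]]),.076);print("rim outer\n",rim, np.linalg.norm(rim-np.roll(rim,-1,0),axis=1))
fl=onz(c,s4([[104,401],[365,408],[358,520],[102,507]]),.012);print("drain\n",fl)
def pnp(c,uv,hl,L=.150,W=.066):
    ob=np.array([[-L/2,W/2,0],[L/2,W/2,0],[L/2,-W/2,0],[-L/2,-W/2,0],[-.007,.025,.02],[.007,.025,.02],[.007,-.025,.02],[-.007,-.025,.02]])
    d=np.array([c["k1"],0,0,0,0.])
    ok,rv,tv=cv2.solvePnP(ob,uv,c["intrinsics"],d);pr,_=cv2.projectPoints(ob,rv,tv,c["intrinsics"],d)
    T=np.array(c["cam_to_world"]);Rw=T[:3,:3]@cv2.Rodrigues(rv)[0];t=T[:3,:3]@tv[:,0]+T[:3,3]
    print("lid",t,"tilt",np.degrees(np.arccos(Rw[2,2])),"x",Rw[:,0],"z",Rw[:,2],"err",np.round((pr[:,0]-uv),1).tolist());return Rw,t
if __name__=="__main__":
    print("in");pnp(c,s4([[95,88],[402,110],[391,235],[95,222]]+[[233,96],[262,96],[259,207],[230,206]]),0)
    print("cocked");pnp(c,s4([[78,237],[365,262],[355,390],[78,390]]+[[240,265],[264,265],[260,378],[235,378]]),0)
    c=D["st"][0]
    print("low");pnp(c,s3([[130,66],[423,141],[404,283],[122,241]]+[[304,117],[330,120],[316,246],[286,244]]),0)
    print("tall");pnp(c,s3([[140,348],[428,373],[410,508],[131,516]]+[[312,388],[334,388],[325,502],[299,505]]),0)
E
python3 m.py
```

```text
rim outer
 [[ 0.4262 -0.0096  0.076 ]
 [ 0.603  -0.0177  0.076 ]
 [ 0.5872 -0.2528  0.076 ]
 [ 0.4192 -0.2486  0.076 ]] [0.177  0.2356 0.1681 0.2391]
drain
 [[ 0.4316 -0.1776  0.012 ]
 [ 0.5825 -0.1816  0.012 ]
 [ 0.5811 -0.2488  0.012 ]
 [ 0.4277 -0.2408  0.012 ]]
in
lid [ 0.5128 -0.0558  0.0438] tilt 7.229924501560637 x [ 0.9988 -0.049  -0.0095] z [0.0156 0.1249 0.992 ] err [[1.0, 0.0], [-1.2, -2.0], [-0.3, 2.1], [-0.6, 1.0], [0.6, -0.3], [0.8, 0.4], [-0.1, -0.5], [-0.2, -0.7]]
cocked
lid [ 0.5058 -0.1323  0.0747] tilt 25.991539671911504 x [ 0.8979 -0.0419 -0.4381] z [ 0.4381 -0.0103  0.8989] err [[-0.2, -0.1], [-0.1, -0.1], [-0.0, 0.1], [0.1, 0.2], [-0.5, -0.1], [0.9, 0.7], [0.3, -0.3], [-0.4, -0.4]]
low
lid [0.5939 0.3163 0.0993] tilt 28.81276571359402 x [ 0.8728 -0.078  -0.4818] z [ 0.4787 -0.0563  0.8762] err [[0.7, -0.0], [0.2, -0.3], [-0.2, 0.1], [-0.7, 0.4], [-0.7, -0.6], [-0.1, 0.8], [-0.2, 0.2], [0.9, -0.7]]
tall
lid [0.5975 0.2077 0.1239] tilt 29.545787269322446 x [ 0.8666 -0.0762 -0.4931] z [ 0.4917 -0.0375  0.87  ] err [[0.3, 1.0], [0.1, 0.2], [-0.2, 0.2], [-0.1, 0.1], [-0.5, -1.1], [1.3, -0.5], [-0.3, 0.5], [-0.5, -0.4]]
```

Run:
```python
from m import *
for n in("top","side"):
    c,im=D[n];im=im[...,::-1].copy();im=cv2.resize(im,None,fx=4,fy=4,interpolation=cv2.INTER_CUBIC)
    def pan(t,yaw,th):
        th=np.radians(th);yw=np.radians(yaw);Rz=np.array([[np.cos(yw),-np.sin(yw),0],[np.sin(yw),np.cos(yw),0],[0,0,1]])
        Rm=Rz@np.array([[np.cos(th),0,np.sin(th)],[0,1,0],[-np.sin(th),0,np.cos(th)]])
        for q in([[-.075,.033,0],[.075,.033,0],[.075,-.033,0],[-.075,-.033,0]],[[-.007,.025,.02],[.007,.025,.02],[.007,-.025,.02],[-.007,-.025,.02]]):
            u=proj(c,np.array(q)@Rm.T+t);u=(u+.5)*4-.5
            for p in u: cv2.circle(im,tuple(int(round(v)) for v in p),2,(0,0,255),-1)
    pan([.5939,.3163,.0993],-5,29.5);pan([.5975,.2077,.1239],-5,29.8);pan([.5058,-.1323,.0747],-2.6,26)
    yw=np.radians(-2.5);ex=np.array([np.cos(yw),np.sin(yw)]);ey=np.array([-ex[1],ex[0]])
    for z,hx,hy in((.076,.088,.12),(.055,.110,.17),(.055,.096,.17)):
        for a in(-1,1):
            for b in(-1,1):
                u=proj(c,[*(np.array([.5105,-.133])+a*hx*ex+b*hy*ey),z])[0];u=(u+.5)*4-.5;cv2.circle(im,tuple(int(round(v)) for v in u),2,(255,0,0),-1)
    cr=(im[600:1040,840:1340],im[600:1040,1340:1820]) if n=="top" else (im[540:860,1080:1420],im[780:1160,1180:1680])
    for i,k in enumerate(cr): cv2.imwrite(f"pics/v{n}{i}.png",cv2.resize(k,None,fx=1.3,fy=1.3))
```

```text
rim outer
 [[ 0.4262 -0.0096  0.076 ]
 [ 0.603  -0.0177  0.076 ]
 [ 0.5872 -0.2528  0.076 ]
 [ 0.4192 -0.2486  0.076 ]] [0.177  0.2356 0.1681 0.2391]
drain
 [[ 0.4316 -0.1776  0.012 ]
 [ 0.5825 -0.1816  0.012 ]
 [ 0.5811 -0.2488  0.012 ]
 [ 0.4277 -0.2408  0.012 ]]
```

View pics/vtop0.png

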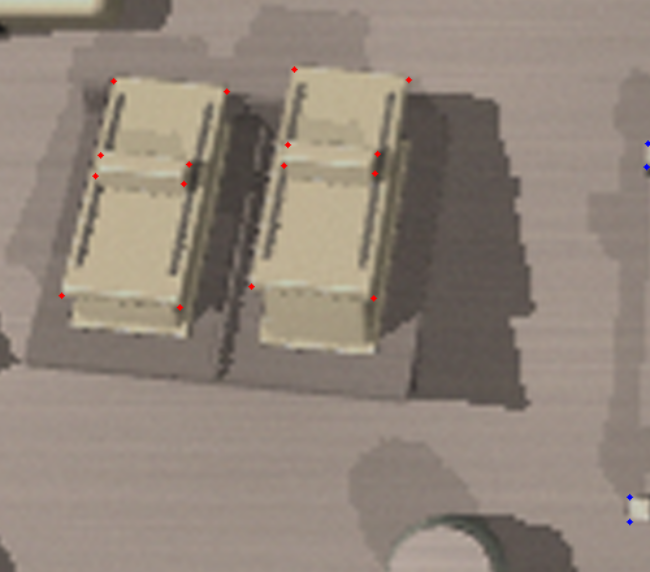

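View pics/vtop1.png

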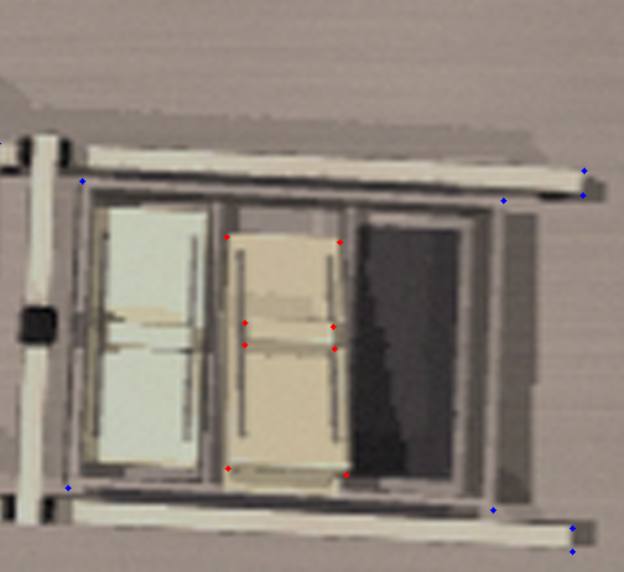

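View pics/vside0.png

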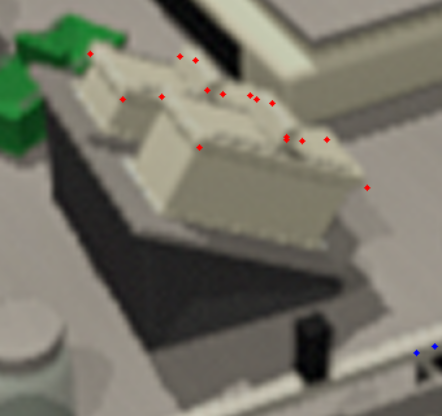

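View pics/vside1.png

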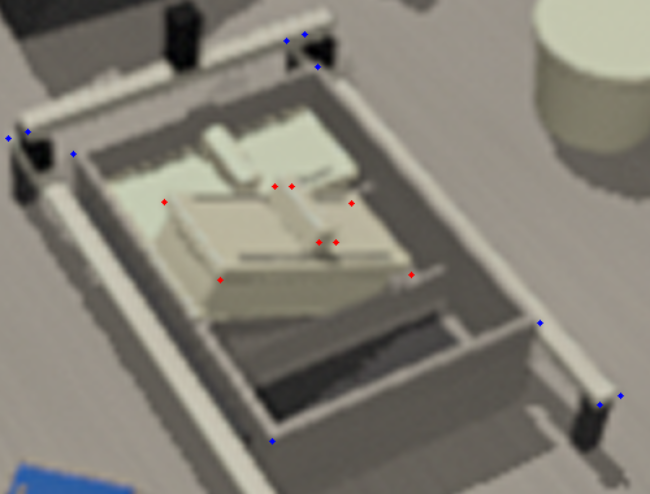

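```bash
cat > m2.py <<'E'
from m import *
c=D["ca"][0]
for L,W in((.148,.064),(.147,.0635),(.146,.062)):
    print(L,W);c=D["ca"][0]
    pnp(c,s4([[95,88],[402,110],[391,235],[95,222]]+[[233,96],[262,96],[259,207],[230,206]]),0,L,W)
    pnp(c,s4([[78,237],[365,262],[355,390],[78,390]]+[[240,265],[264,265],[260,378],[235,378]]),0,L,W)
    c=D["st"][0]
    pnp(c,s3([[130,66],[423,141],[404,283],[122,241]]+[[304,117],[330,120],[316,246],[286,244]]),0,L,W)
    pnp(c,s3([[140,348],[428,373],[410,508],[131,516]]+[[312,388],[334,388],[325,502],[299,505]]),0,L,W)
print(D["ca"][0]["cam_to_world"][:3,3],D["st"][0]["cam_to_world"][:3,3])
E
python3 m2.py | cut -c1-150
```

```text
rim outer
 [[ 0.4262 -0.0096  0.076 ]
 [ 0.603  -0.0177  0.076 ]
 [ 0.5872 -0.2528  0.076 ]
 [ 0.4192 -0.2486  0.076 ]] [0.177  0.2356 0.1681 0.2391]
drain
 [[ 0.4316 -0.1776  0.012 ]
 [ 0.5825 -0.1816  0.012 ]
 [ 0.5811 -0.2488  0.012 ]
 [ 0.4277 -0.2408  0.012 ]]
0.148 0.064
lid [ 0.5127 -0.0568  0.0494] tilt 6.711918608463487 x [ 0.9988 -0.049  -0.0091] z [0.0148 0.1159 0.9931] err [[0.9, 0.4], [-1.2, -1.7], [-0.3, 1.7], 
lid [ 0.5058 -0.1322  0.0802] tilt 26.09939889040852 x [ 0.8971 -0.0417 -0.4399] z [ 0.4398 -0.0117  0.898 ] err [[-0.3, 0.4], [-0.1, 0.4], [-0.0, -0.
lid [0.5934 0.3154 0.1053] tilt 28.95499728346343 x [ 0.8717 -0.0771 -0.4839] z [ 0.4804 -0.0602  0.875 ] err [[0.5, 0.4], [0.1, 0.1], [-0.2, -0.3], [
lid [0.597  0.2084 0.1295] tilt 29.64667928530855 x [ 0.8657 -0.0765 -0.4946] z [ 0.4932 -0.0373  0.8691] err [[0.1, 1.5], [-0.1, 0.6], [-0.2, -0.2], 
0.147 0.0635
lid [ 0.5127 -0.0573  0.0519] tilt 6.7704388692235415 x [ 0.9988 -0.049  -0.0091] z [0.0148 0.117  0.993 ] err [[1.0, 0.5], [-1.2, -1.6], [-0.3, 1.7],
lid [ 0.5058 -0.1322  0.0822] tilt 25.983239005987585 
[... 363 characters left out ...]
, 7.5], [4.6, -5.5], [4.6, 6.8], [5
0.146 0.062
lid [ 0.5127 -0.0578  0.055 ] tilt 6.215016876811979 x [ 0.9988 -0.049  -0.0088] z [0.014  0.1074 0.9941] err [[0.9, 0.7], [-1.1, -1.3], [-0.3, 1.2], 
lid [ 0.5057 -0.1321  0.0857] tilt 26.190664567094124 x [ 0.8964 -0.0416 -0.4413] z [ 0.4412 -0.0131  0.8973] err [[-0.4, 0.9], [-0.2, 0.8], [-0.1, -0
lid [0.593  0.3145 0.1113] tilt 29.081886654499808 x [ 0.8708 -0.0762 -0.4857] z [ 0.4818 -0.064   0.8739] err [[0.4, 0.9], [-0.0, 0.5], [-0.3, -0.8],
lid [0.5479 0.2931 0.8609] tilt 42.70742828331748 x [-0.7568 -0.0541 -0.6514] z [-0.647   0.2036  0.7348] err [[6.8, 7.7], [4.5, -5.3], [4.5, 6.7], [5
[ 0.5092 -0.1285  0.4513] [0.5685 0.2516 0.5009]
```

```bash
cat > g.py <<'E'
from h import *
np.set_printoptions(precision=4,suppress=True)
def axes(yaw,th):
    y,t=np.radians([yaw,th]);Rz=np.array([[np.cos(y),-np.sin(y),0],[np.sin(y),np.cos(y),0],[0,0,1]])
    return Rz@np.array([[np.cos(t),0,np.sin(t)],[0,1,0],[-np.sin(t),0,np.cos(t)]])
def T(yaw,th):
    A=axes(yaw,th);return R(A[:,0],-A[:,2])
def st(m=""):
    print(m,round(arm.current_t(),2),np.array(arm.current_ee_pos()),"F",np.array(arm.current_force()),"w",round(arm.current_width(),4))
def snap(n,k):
    c=arm.get_calibration(n);im=arm.snapshot(n);cv2.imwrite(f"pics/{k}.png",im[...,::-1]);return c,im
E
python3 - <<'E'
from g import *
A=axes(-2.6,26);lid=np.array([.5058,-.1322,.081])
arm.move_to(lid+.09*A[:,2],T(-2.6,26));st("pre")
arm.move_l(lid+.012*A[:,2],feed=.12);st()
arm.move_l(lid+.0045*A[:,2],feed=.03);st()
snap("side","g1s");snap("wrist","g1w")
E
python3 -c "
import cv2
a=cv2.imread('pics/g1s.png');cv2.imwrite('pics/g1sc.png',cv2.resize(a[130:310,250:450],None,fx=3,fy=3,interpolation=cv2.INTER_CUBIC))"
```

```text
pre 4.27 [ 0.5456 -0.1334  0.1617] F [-0.4347 -0.3307  1.4717] w 0.0912
 5.07 [ 0.5117 -0.1329  0.0929] F [-0.0062  0.1183  0.036 ] w 0.0912
 5.47 [ 0.5077 -0.1323  0.085 ] F [-0.2441  0.6618 -0.4461] w 0.0912
```

View pics/g1sc.png

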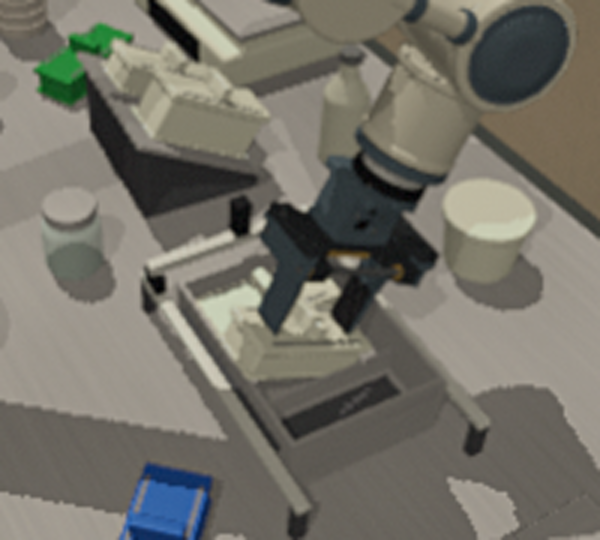

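View pics/g1w.png

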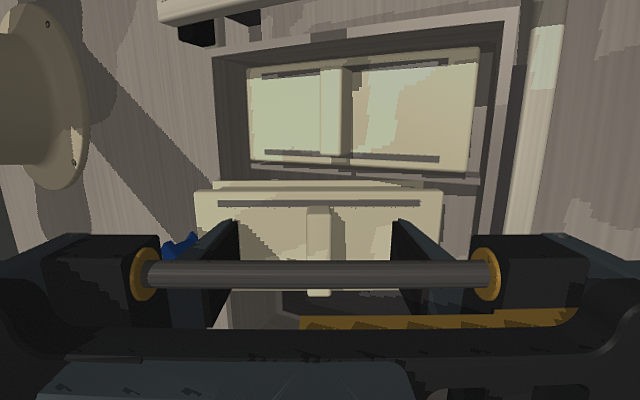

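```bash
python3 - <<'E'
from g import *
arm.grip(0.0);st("grip")
p=np.array(arm.current_ee_pos())
arm.move_l(p+[0,0,.065],feed=.1);st("lift")
arm.move_l([.5115,-.1325,.150],T(-2.6,0),feed=.06);st("level")
snap("top","l1t");snap("side","l1s");snap("wrist","l1w")
E
python3 -c "
import cv2
a=cv2.imread('pics/l1s.png')[130:310,250:450];b=cv2.imread('pics/l1t.png')[140:270,310:470];r=lambda a,f:cv2.resize(a,None,fx=f,fy=f,interpolation=cv2.INTER_CUBIC)
cv2.imwrite('pics/l1sc.png',r(a,3));cv2.imwrite('pics/l1tc.png',r(b,4))"
```

```text
grip 6.72 [ 0.5079 -0.1323  0.085 ] F [ 1.6642  0.2491 -0.5111] w 0.0139
lift 7.53 [ 0.5076 -0.1322  0.1496] F [ 0.4245  0.1405 -4.6853] w 0.0141
level 8.18 [ 0.5113 -0.1326  0.1499] F [ 0.5075 -0.3536 -4.37  ] w 0.0136
```

View pics/l1sc.png

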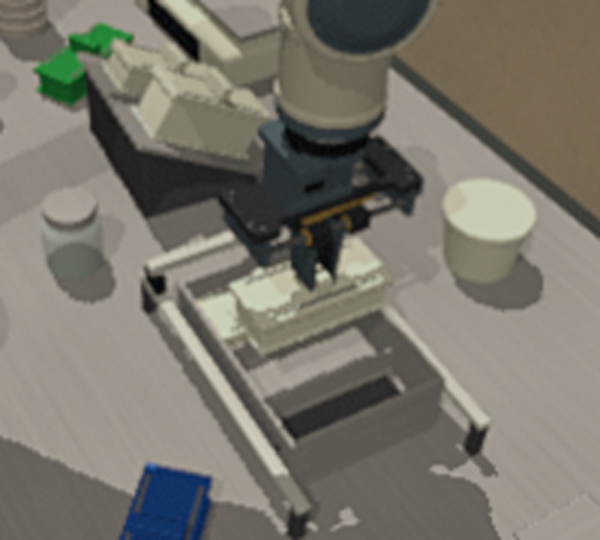

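View pics/l1tc.png

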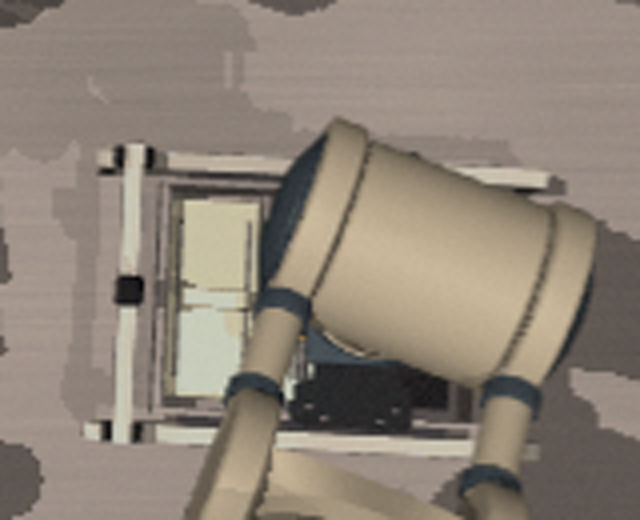

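View pics/l1w.png

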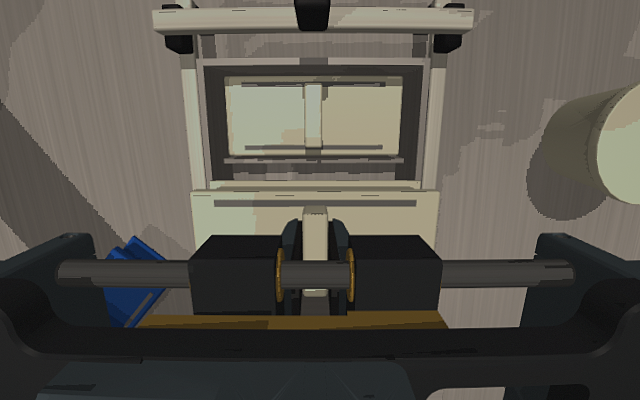

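Run:
```python
import cv2
a=cv2.imread('pics/l1w.png')[0:220,150:480];cv2.imwrite('pics/l1wc.png',cv2.resize(a,None,fx=2.4,fy=2.4,interpolation=cv2.INTER_CUBIC))
```

```text
(no output)
```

View pics/l1wc.png

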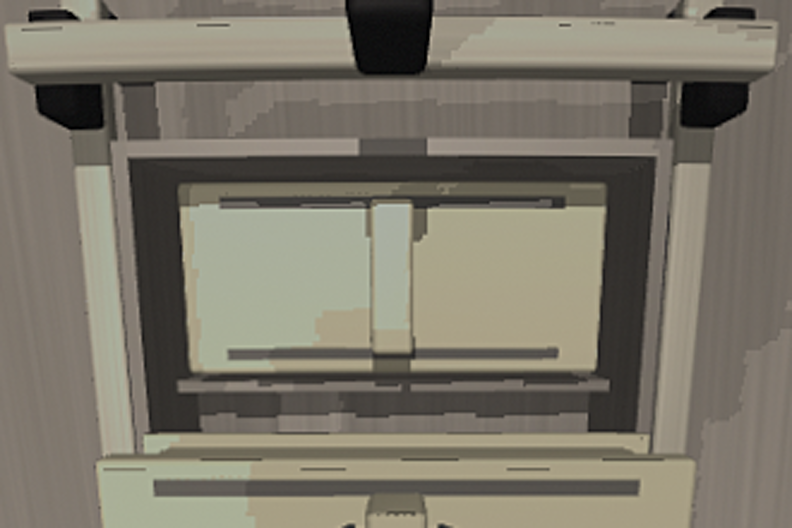

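Run:
```python
from g import *
c=arm.get_calibration("wrist");p=np.array(arm.current_ee_pos());print(p,np.array(arm.current_tool_rot()))
s=lambda q:(np.array(q,float)+.5)/2.4-.5+[150,0]
print("rim out",onz(c,s([[112,140],[671,140]]),.076));print("rim in",onz(c,s([[130,157],[656,157]]),.076))
print("divider",onz(c,s([[178,380],[608,380],[178,391],[608,391]]),.040))
print("lid edge",onz(c,s([[97,458],[694,458]]),p[2]-.0045))
print("base edge",onz(c,s([[145,434],[649,434]]),p[2]-.0415))
print("rib end",onz(c,s([[366,515],[425,515]]),p[2]+.0155))
print("in rib",onz(c,s([[392,200],[392,330]]),.072))
print("bar top",onz(c,s([[6,22],[778,22]]),.093), "post",onz(c,s([[390,0]]),.139))
```

```text
[ 0.5123 -0.1326  0.1495] [[ 0.0451  0.999  -0.0015]
 [ 0.999  -0.0451  0.0002]
 [ 0.0001 -0.0015 -1.    ]]
rim out [[ 0.4272 -0.0084  0.076 ]
 [ 0.6019 -0.0165  0.076 ]]
rim in [[ 0.4323 -0.0137  0.076 ]
 [ 0.5973 -0.0214  0.076 ]]
divider [[ 0.4285 -0.0875  0.04  ]
 [ 0.5938 -0.095   0.04  ]
 [ 0.428  -0.0917  0.04  ]
 [ 0.5939 -0.0992  0.04  ]]
lid edge [[ 0.4381 -0.0961  0.145 ]
 [ 0.586  -0.1028  0.145 ]]
base edge [[ 0.4376 -0.0967  0.108 ]
 [ 0.5872 -0.1035  0.108 ]]
rib end [[ 0.5053 -0.1079  0.165 ]
 [ 0.5184 -0.1085  0.165 ]]
in rib [[ 0.514  -0.0303  0.072 ]
 [ 0.512  -0.0714  0.072 ]]
bar top [[0.4066 0.0212 0.093 ]
 [0.6256 0.0109 0.093 ]] post [[0.5157 0.0036 0.139 ]]
```

Run:
```python
from g import *
t=np.array([.5090,-.1318])
arm.move_l([*t,.1],T(-2.65,0),feed=.08);st()
arm.move_l([*t,.066],feed=.06);st()
z=.066
f0=np.array(arm.current_force())
while z>.052:
    z-=.002;arm.move_l([*t,z],feed=.03)
    f=np.array(arm.current_force());print(round(z,4),f)
    if f[2]-f0[2]>2.5:break
st("down")
```

```text
9.1 [ 0.5093 -0.1319  0.1002] F [ 0.551  -0.0257 -3.7973] w 0.0141
 9.82 [ 0.509  -0.1318  0.066 ] F [-0.4146  0.0784 -3.4414] w 0.0138
0.064 [ 0.28   -0.1207 -4.4871]
0.062 [-0.2086 -0.0983 -3.6777]
0.06 [ 0.5308  0.8986 -2.812 ]
0.058 [ 0.4863 -0.6757 -3.4505]
0.056 [ 0.1832 -0.2783 -3.5469]
0.054 [-4.3326  0.5014 12.9757]
down 11.32 [ 0.509  -0.1319  0.0547] F [-4.3326  0.5014 12.9757] w 0.014
```

Run:
```python
from g import *
import pickle
p=np.array([.509,-.1318,.0552])
arm.move_l(p,feed=.03);st()
arm.grip(.06);st("open")
arm.move_l(p+[0,0,.12],feed=.2)
c,im=snap("wrist","p1w")
arm.move_to([.575,.245,.31],T(-5,0));st()
c=snap("wrist","st2");pickle.dump(c,open("st2.pkl","wb"));st()
snap("top","p1t")
a=cv2.imread('pics/st2.png')[0:230,200:430];cv2.imwrite('pics/st2c.png',cv2.resize(a,None,fx=2.6,fy=2.6,interpolation=cv2.INTER_CUBIC))
a=cv2.imread('pics/p1t.png')[140:270,310:470];cv2.imwrite('pics/p1tc.png',cv2.resize(a,None,fx=4,fy=4,interpolation=cv2.INTER_CUBIC))
```

```text
11.57 [ 0.509  -0.1318  0.0552] F [ 0.5238  0.3006 -3.2589] w 0.0136
open 12.4 [ 0.509  -0.1318  0.0552] F [ 0.6076 -0.7218 -0.339 ] w 0.0602
 14.7 [0.5751 0.2439 0.3094] F [ 0.3463 -0.1615  0.3408] w 0.0598
 14.75 [0.5751 0.2437 0.3095] F [-1.0296 -0.3735  0.3735] w 0.0601
```

View pics/st2c.png

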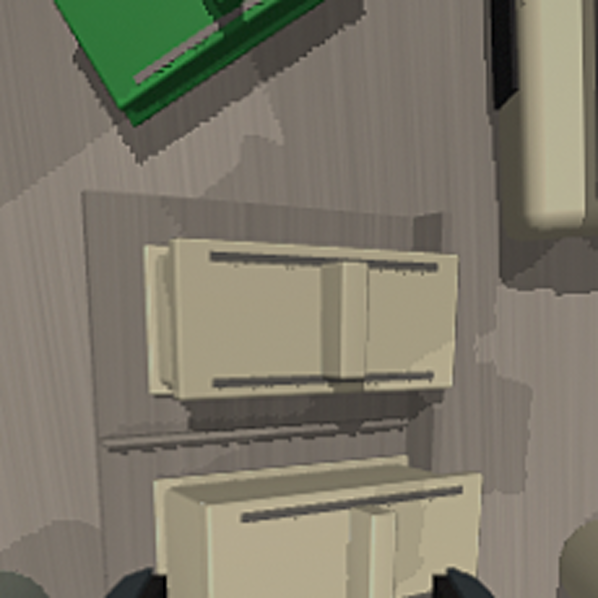

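View pics/p1tc.png

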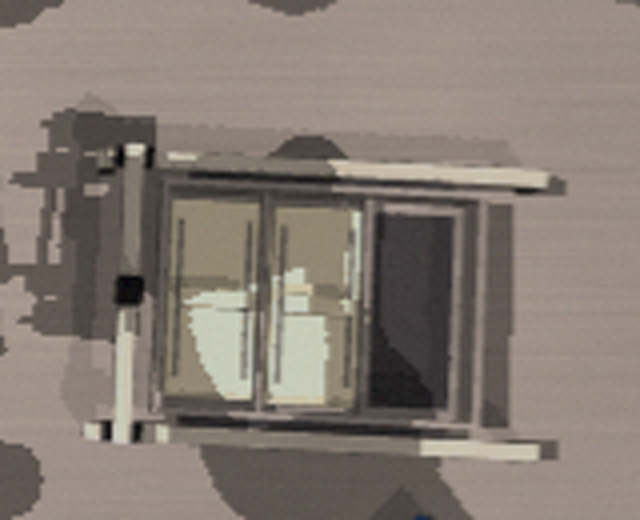

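View pics/p1w.png

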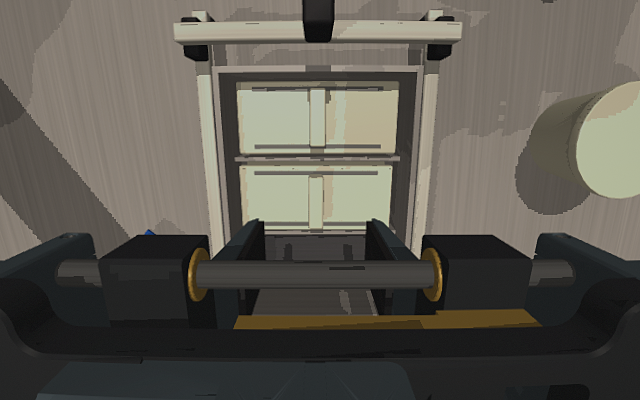

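```bash
python3 - <<'E' | tail -4
from m import *
c=pickle.load(open("st2.pkl","rb"))[0]
s=lambda q:(np.array(q,float)+.5)/2.6-.5+[200,0]
for L,W in((.148,.064),(.147,.0635)):
    A,t=pnp(c,s([[178,239],[457,255],[452,386],[183,398],[338,263],[367,264],[362,378],[336,378]]),0,L,W)
    print("yaw",np.degrees(np.arctan2(A[1,0],A[0,0])),"side y-axis",A[:,1])
E
```

```text
lid [0.5937 0.3152 0.0988] tilt 28.225915797419148 x [ 0.8776 -0.0796 -0.4728] z [ 0.4695 -0.0567  0.8811] err [[-0.4, 1.0], [0.2, 0.5], [-0.5, -0.4], [-0.7, -0.8], [0.6, -0.2], [-0.2, -0.2], [0.5, -0.2], [0.5, 0.2]]
yaw -5.180389785113636 side y-axis [0.0969 0.9952 0.0124]
lid [0.5936 0.3152 0.1008] tilt 28.097215426554254 x [ 0.8786 -0.0797 -0.4708] z [ 0.4675 -0.0569  0.8821] err [[-0.4, 1.1], [0.2, 0.6], [-0.5, -0.5], [-0.7, -0.8], [0.5, -0.4], [-0.1, -0.3], [0.6, -0.0], [0.4, 0.3]]
yaw -5.180735539117518 side y-axis [0.0971 0.9952 0.0127]
```

Run:
```python
from g import *
A=axes(-5.2,30);lid=np.array([.5936,.3153,.103]);n=A[:,2]
O=T(-5.2,30)
arm.move_to(lid+.07*n,O);st("pre")
arm.move_l(lid+.016*n,feed=.12);arm.sleep(.1);st()
f0=np.array(arm.current_force())
for d in np.arange(.014,-.001,-.002):
    arm.move_l(lid+d*n,feed=.04);f=np.array(arm.current_force())-f0;print(round(d,4),f,f@n)
    if f@n>2.5: break
snap("wrist","g2w");snap("side","g2s")
a=cv2.imread('pics/g2s.png')[80:230,230:430];cv2.imwrite('pics/g2sc.png',cv2.resize(a,None,fx=3,fy=3,interpolation=cv2.INTER_CUBIC))
```

```text
pre 15.62 [0.6289 0.3119 0.1648] F [ 0.5213 -0.5273  2.1402] w 0.0599
 16.32 [0.6025 0.3147 0.1184] F [ 0.0151 -0.5954  0.4268] w 0.06
0.014 [ 0.0113  0.2584 -0.1386] -0.12606283749217484
0.012 [-0.062   0.9126 -0.531 ] -0.532069302913346
0.01 [-0.0994  1.1408 -0.604 ] -0.6242974957857722
0.008 [-0.2962  0.557  -0.4321] -0.5469358493803026
0.006 [-0.2832  0.0075 -0.4909] -0.5664925860812049
0.004 [ 4.4633  0.2066 10.5579] 11.35653425589808
```

View pics/g2w.png

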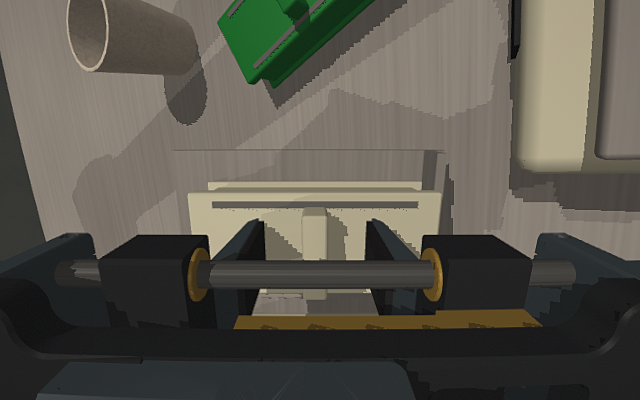

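View pics/g2sc.png

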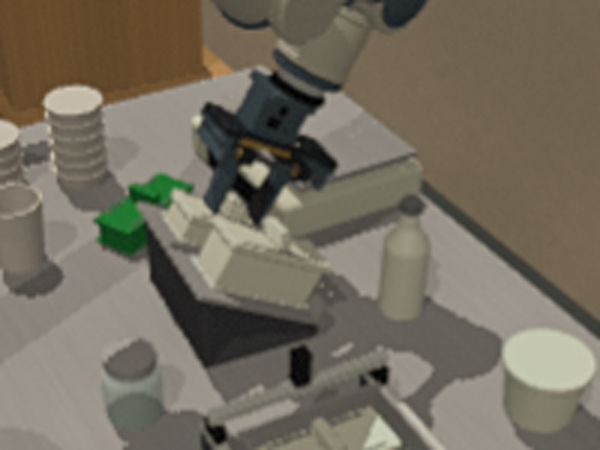

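Run:
```python
from g import *
A=axes(-5.2,30);lid=np.array([.5936,.3153,.103]);n=A[:,2];O=T(-5.2,30)
arm.move_l(lid+.0075*n,feed=.03);st()
arm.grip(0);st("grip")
arm.move_l(lid+.0675*n,feed=.08);st("lift")
p=np.array(arm.current_ee_pos())
arm.move_l([.57,.315,.255],T(-5.2,0),feed=.08);st("level")
arm.move_l([.5054,-.2102,.24],T(-2.65,0),feed=.22);st("over")
arm.move_l([.5054,-.2102,.150],feed=.12);arm.sleep(.1);st("low")
snap("wrist","l2w");snap("side","l2s")
a=cv2.imread('pics/l2w.png')[0:220,150:480];cv2.imwrite('pics/l2wc.png',cv2.resize(a,None,fx=2.4,fy=2.4,interpolation=cv2.INTER_CUBIC))
a=cv2.imread('pics/l2s.png')[130:330,250:450];cv2.imwrite('pics/l2sc.png',cv2.resize(a,None,fx=3,fy=3,interpolation=cv2.INTER_CUBIC))
```

```text
18.19 [0.5974 0.315  0.1095] F [-0.5256  0.0157 -0.31  ] w 0.0601
grip 18.96 [0.5973 0.315  0.1095] F [ 0.1429  0.2216 -0.1318] w 0.0141
lift 19.86 [0.6269 0.3122 0.1609] F [ 0.0502 -0.2014 -3.1019] w 0.0135
level 21.38 [0.5702 0.3148 0.2544] F [-0.6071 -0.2643 -2.6903] w 0.0138
over 23.94 [ 0.5055 -0.2096  0.24  ] F [ 0.5819 -0.1257 -2.6938] w 0.0141
low 24.94 [ 0.5059 -0.2104  0.1508] F [ 0.4959 -0.1246 -3.1252] w 0.0143
```

View pics/l2wc.png

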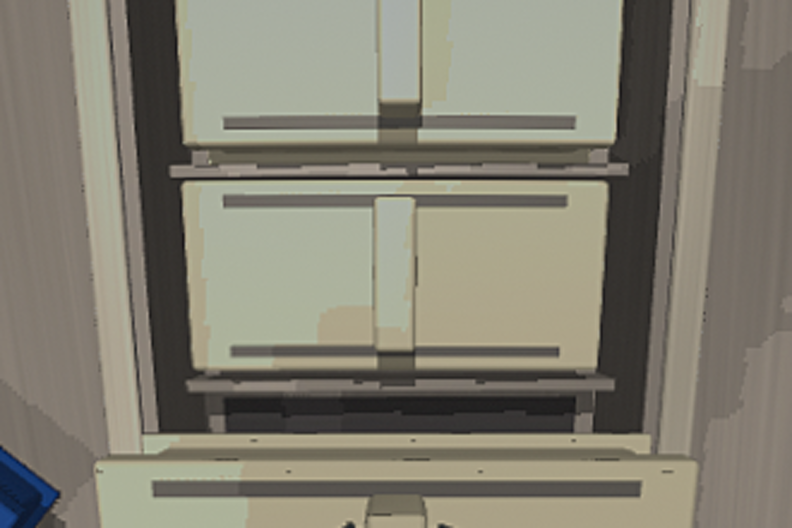

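View pics/l2sc.png

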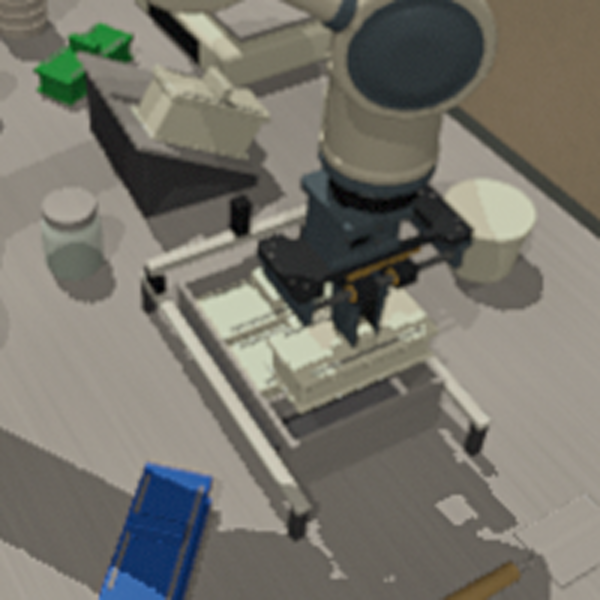

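Run:
```python
from g import *
c=arm.get_calibration("wrist");p=np.array(arm.current_ee_pos());print(p)
s=lambda q:(np.array(q,float)+.5)/2.4-.5+[150,0]
print("divider",onz(c,s([[187,380],[614,379],[187,391],[614,389]]),.040))
print("lid edge",onz(c,s([[97,460],[697,460]]),p[2]-.0032))
print("base edge",onz(c,s([[143,435],[650,435]]),p[2]-.040))
print("rim wall inner",onz(c,s([[158,420],[645,420]]),.076))
```

```text
[ 0.5058 -0.2104  0.1507]
divider [[ 0.4255 -0.1655  0.04  ]
 [ 0.5903 -0.1728  0.04  ]
 [ 0.425  -0.1697  0.04  ]
 [ 0.5903 -0.1767  0.04  ]]
lid edge [[ 0.4322 -0.174   0.1475]
 [ 0.5799 -0.1809  0.1475]]
base edge [[ 0.4312 -0.1744  0.1107]
 [ 0.5807 -0.1814  0.1107]]
rim wall inner [[ 0.4245 -0.1752  0.076 ]
 [ 0.5907 -0.183   0.076 ]]
```

Run:
```python
from g import *
t=np.array([.5055,-.2097])
arm.move_l([*t,.1],T(-2.65,0),feed=.08);st()
arm.move_l([*t,.064],feed=.06);st()
z=.064
f0=np.array(arm.current_force())
while z>.050:
    z-=.002;arm.move_l([*t,z],feed=.03)
    f=np.array(arm.current_force());print(round(z,4),f)
    if f[2]-f0[2]>2.5:break
st("down")
arm.move_l([*t,z+.001],feed=.03);st()
arm.grip(.05);st("open")
arm.move_l([*t,.2],feed=.2);st()
snap("wrist","p2w")
arm.grip(0)
arm.move_to([.516,.085,.2],T(-2.65,0));st()
snap("top","p2t");snap("side","p2s");snap("wrist","p2w2")
a=cv2.imread('pics/p2t.png')[140:270,310:470];cv2.imwrite('pics/p2tc.png',cv2.resize(a,None,fx=4,fy=4,interpolation=cv2.INTER_CUBIC))
a=cv2.imread('pics/p2s.png')[130:330,250:450];cv2.imwrite('pics/p2sc.png',cv2.resize(a,None,fx=3,fy=3,interpolation=cv2.INTER_CUBIC))
```

```text
25.82 [ 0.5057 -0.2098  0.1003] F [-0.1045  0.6662 -2.7272] w 0.0136
 26.57 [ 0.5056 -0.2098  0.064 ] F [ 0.1955 -0.799  -3.4272] w 0.0139
0.062 [-0.8687 -0.5213 -3.1048]
0.06 [-0.048  -0.6018 -3.8599]
0.058 [ 0.6022  0.5458 -3.6319]
0.056 [-0.0974 -0.0534 -3.047 ]
0.054 [-0.4249  0.1629  3.7902]
down 27.82 [ 0.5057 -0.2098  0.0543] F [-0.4249  0.1629  3.7902] w 0.0137
 28.07 [ 0.5054 -0.2097  0.0549] F [-0.6268  0.5344 -3.4847] w 0.0141
open 28.77 [ 0.5055 -0.2097  0.055 ] F [ 0.102  -0.3157 -0.543 ] w 0.0501
 29.65 [ 0.505  -0.2094  0.1991] F [-0.2903 -0.0093  0.2593] w 0.0499
 31.68 [0.5163 0.0841 0.2   ] F [-0.3134 -0.6756 -0.4208] w 0.0006
```

View pics/p2tc.png

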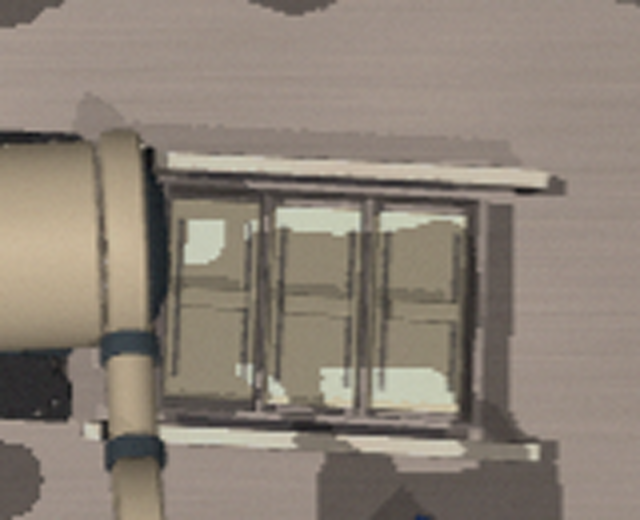

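View pics/p2sc.png

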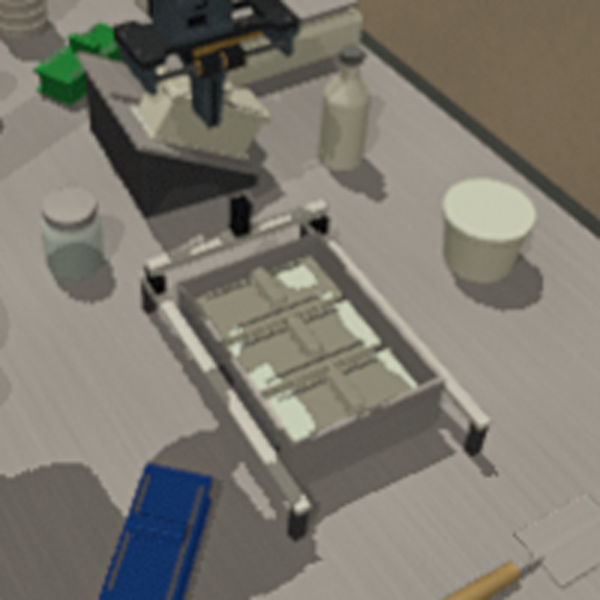

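View pics/p2w2.png

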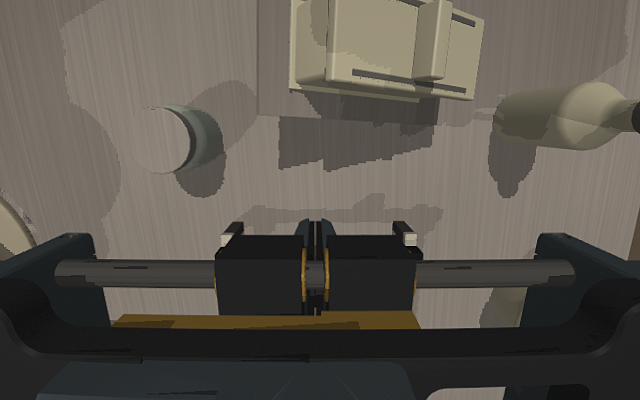

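View pics/p2w.png

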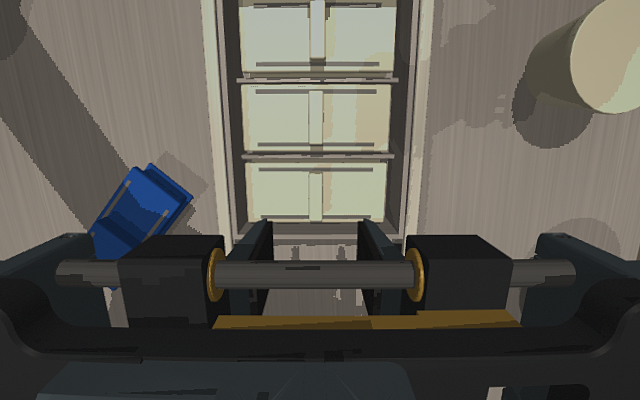

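Run:
```python
from g import *
ey=np.array([.0462,.9989,0]);c0=np.array([.5163,.009,.109])
arm.move_l(c0+.07*ey,T(-2.65,0),feed=.15);st()
arm.move_l(c0+.035*ey,feed=.1);st()
arm.move_l(c0-.03*ey,feed=.06);st()
arm.move_l(c0+(.027-.282)*ey,feed=.1);st()
snap("side","b1s");snap("top","b1t")
for n,k in(("s",(130,330,250,450)),("t",(140,270,310,470))):
    a=cv2.imread(f'pics/b1{n}.png')[k[0]:k[1],k[2]:k[3]];cv2.imwrite(f'pics/b1{n}c.png',cv2.resize(a,None,fx=3,fy=3,interpolation=cv2.INTER_CUBIC))
```

```text
32.59 [0.5199 0.0788 0.1095] F [ 0.2269 -0.2004 -0.0023] w 0.0005
 33.09 [0.5181 0.0438 0.1094] F [-0.6837  0.0645 -0.2637] w 0.0003
 34.33 [ 0.5147 -0.0208  0.109 ] F [-0.245  -0.4032  0.0193] w 0.0001
 36.73 [ 0.5045 -0.2455  0.109 ] F [-0.2372 -0.1696  0.1938] w 0.0008
```

View pics/b1sc.png

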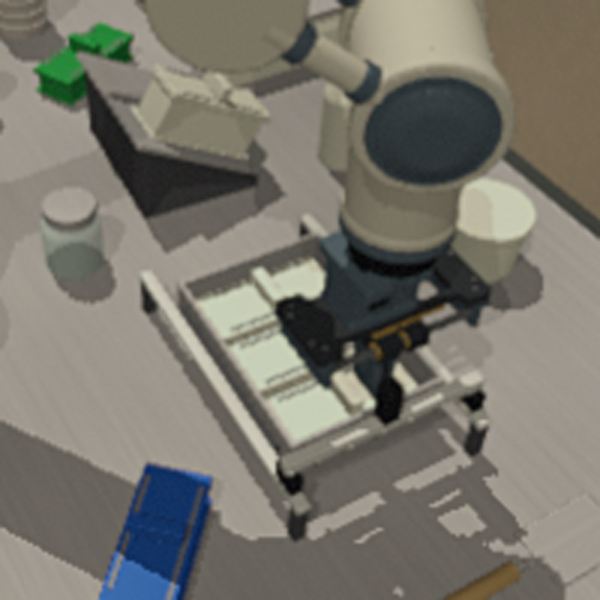

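View pics/b1tc.png

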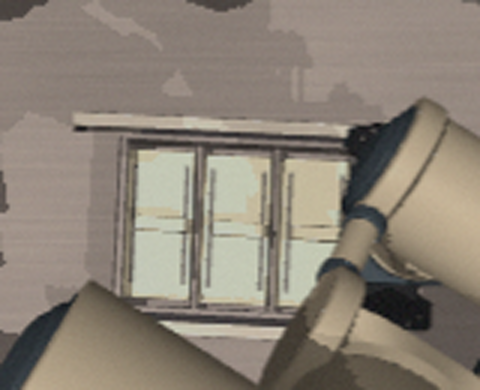

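Run:
```python
from g import *
ey=np.array([.0462,.9989,0]);c0=np.array([.5163,.009,.109])
d=.027-.282
for i in range(10):
    d-=.002
    arm.move_l(c0+d*ey,feed=.03);arm.sleep(.05);f=np.array(arm.current_force());print(round(d,4),f)
    if f[1]>5:break
st()
arm.move_l(c0+(d+.03)*ey,feed=.1)
p=np.array(arm.current_ee_pos());arm.move_l(p+[0,0,.1],feed=.2)
arm.move_to([.45,.1,.3],T(-2.65,0));st()
snap("top","e1t");snap("side","e1s")
for n,k in(("s",(130,330,250,450)),("t",(140,270,310,470))):
    a=cv2.imread(f'pics/e1{n}.png')[k[0]:k[1],k[2]:k[3]];cv2.imwrite(f'pics/e1{n}c.png',cv2.resize(a,None,fx=3,fy=3,interpolation=cv2.INTER_CUBIC))
```

```text
-0.257 [ 0.5098  0.283  -1.1471]
-0.259 [-0.3105  1.6616  0.1364]
-0.261 [ 4.5406 17.1862  7.3427]
 37.73 [ 0.5043 -0.2498  0.109 ] F [ 4.5406 17.1862  7.3427] w 0.0003
 40.1 [0.4503 0.0993 0.2995] F [ 0.5974 -1.0206  0.0303] w 0.0002
```

View pics/e1sc.png

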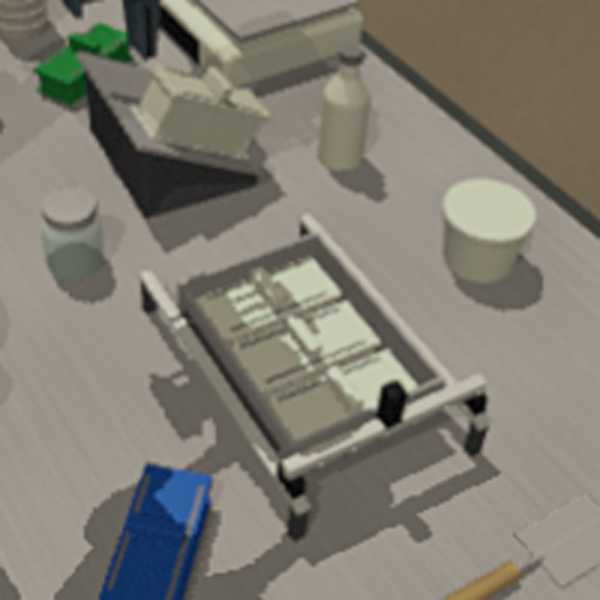

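View pics/e1tc.png

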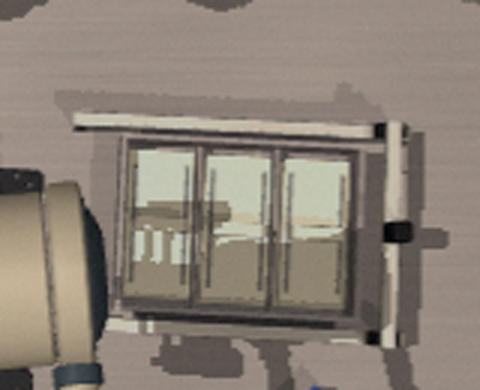

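Run:
```python
from g import *
c=arm.get_calibration("top");q=onz(c,[[342.3,212.3],[442.7,217]],.139);print(q,np.linalg.norm(q[0]-q[1]))
arm.sign_off()
```

```text
[[ 0.5167  0.0088  0.139 ]
 [ 0.5052 -0.2745  0.139 ]] 0.28352435838231155
the job is handed in; nothing more can be done
```

The job is done and handed in at about 40 s of robot time; the limit was 62 s. The hand-in reports no verdict.

- **Hanging pan:** I gripped it by its rib, lifted it at its tilt, levelled it in the air and lowered it into the middle bay.
- **Stand pan:** The pan in the stand's +y place measured as the low one, with its lid about 25 mm lower than the other's. I lifted it off the slope, levelled it and lowered it into the empty bay on the −y side.
- **Pan checks:** Both pans met the floor at the expected height. The top, side and wrist pictures show all three pans flat, below the rim and along the bays.
- **Check bar:** I pushed it by its post until it reached the end stop, at about 17 N. The last top picture puts its travel at about 0.284 m; the job needs more than 0.27 m. The gripper then backed away and touches nothing.
- **Everything else:** The tall pan is still on the stand. The jar, bottle and tub look unmoved in the last close pictures. I made no separate check of the cup and spatula at the end, and the arm never worked near them.

**Checks that disagreed:** My first position estimates put the pan lids 6–8 mm too low, because the lid is slightly smaller than its 150 × 66 mm base. I corrected for this from the known heights and by feeling for contact. The side camera also appeared offset by about 2 pixels, so I did not measure from it.

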